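# Shut and latch the wood-lidded storage caddy

## Robot

A 6-joint arm with a two-finger parallel gripper is mounted at the origin on the work surface. World frame = base frame: x ahead of the robot, y to its left, z up, the work surface at z = 0. Lengths are in m, angles in degrees, forces in N, time in s.
With the tool pointing down it reaches from about 0.4 to 0.925 m from the base axis. Payload 12.5 kg.
Tool frame: the origin (TCP) lies on the centre line of the jaws, within the pads' length; the fingertips stand 17 mm ahead of it and the grasp point (between the pads) lies 2 mm behind it; z points along the fingers, y is the line along which they close (so a half turn about z gives the same grasp; the last joint's range is limited). The gripper opens to 95 mm and grips with 3 to 60 N. Pads are 20 mm wide; open, the fingers measure 119 mm over their backs; the gripper's body (75 mm by 180 mm) begins 59 mm behind the grasp point.
Start: joints at [-70.451, 28.126, 89.318, -0, 62.55, -6.05], TCP at [0.27, -0.564, 0.232] pointing down, gripper open.
Joint ranges: [-177.58, 177.58], [-47.91, 125.51], [2.72, 160], [-65.01, 245.01], [3.68, 167.84], [-153.87, 153.87]. Speed limits (degrees/s): [127.2, 127.2, 159.86, 180, 180, 180].

## Interface

Orientations are given as a 3x3 rotation matrix whose columns are the frame's x, y, z axes.
In Python, from rig import * gives the robot as it stands.
- The arm moves only by the tool apply_moves, never from a script. Its argument "targets" is one flat list of numbers, 7 for each row, row after row: the shift along the tool's x, y, z in cm, then the turn, a rotation vector about the tool's x, y, z in rad, then the gripper's target within -1 to 1 (fully open at 1, half-way at 0, shut at -1). In form: [x, y, z, rx, ry, rz, grip, x, y, z, rx, ry, rz, grip, ...]. A call has 1 to 20 rows; each row is the pose to reach, as a shift and turn from the pose commanded when the call began, along the tool's axes at that moment; what a row does not reach only later rows make up. A row lasts 1/8 s, in which the tool goes at most 62.5 mm and 10.7 degrees, less where a joint would pass 70% of its speed; a pose out of reach is approached as far as the arm can. A call with a gripper value outside its range is refused whole. The fingers move at their own pace and stop on an object; "grip_force" is the grip in N (left out, the last holds). Time passes only in rows, so rows that repeat a pose let the fingers close. It gives the time, the measured TCP pose, the force, the opening and the grip force at its end, in the units of the state.
- state(): the state, without advancing time (a new reading comes with each control period).
- grab_frame(name): name is "side" or "top" or "wrist"; returns a dict with "color" (480x640x3 uint8, blue, green, red), "z_map" (480x640 float32, m along the optical axis (not along the pixel's ray), 0 where there is no reading), "intrinsics" (3x3 intrinsics, pixels), "camera_from_world" (4x4, takes a point from world to camera coordinates). Camera axes: x right, y down, z forward; pixel columns grow to the right and rows downward; lengths in m; the calibration is good to about 2 mm. A picture is of the moment at which its call begins.
- hand_in(): hands the job in; it is judged then, once.
The state is a dict: "t": time; "qpos": joint angles; "joint_vel": joint speeds; "effort": joint torques, N m; "ee_pos": TCP position; "orientation": TCP orientation; "contact_force": force on the tool from outside, world axes, zero at the start; "torque": the same for the moment, N m; "gripper_width": finger opening in m; "grasp_force": force on a finger pad.
Only numpy, scipy, OpenCV 4.12 (cv2) and the standard library are available. Lean on these libraries where they do the work, as an engineer would, in place of code of your own. Each camera call takes 0.05 s, during which the arm holds its last target. There are 200 camera calls.

## Task

On the coffee counter stand two black storage caddies with their lids ajar. Shut the lid of the one with the brown wooden lid, then turn its brass turnbutton straight across the lid's front edge so that it secures the lid. Keep off the white-lidded caddy.

Things in the scene. Friction and masses are not known exactly. Their poses are not given: they have to be found in the camera images.
- wood_caddy: Caddy to secure: fixed black box, 190 (its x) x 130 (y) x 78 mm high, brown wooden lid. Origin: centre of its underside, on the counter; z up; front faces -x, roughly towards the robot. Front 50 mm (x -95 to -45) is a solid ledge, flat top 78 mm up, carrying the brass turnbutton on a vertical pivot at x -63, y 0. Behind it the lid, 8 mm thick; shut, it spans x -43 to +90, top 78 mm up.
- wood_caddy_lid (a joint): Hinge of the wooden lid (133 x 126 x 8 mm) in rad; its line runs along the caddy's y at x = +90 mm, 70 mm above the counter. 0 is shut, positive open with the front edge (nearest the robot) raised; starts at 0.3 to 0.6. Stiff, stays where left; 1 to 2 N downward on the front half pushes it shut.
- wood_caddy_button (a joint): Angle (rad, counter-clockwise from above) of the brass turnbutton, a bar 60 long, 10 wide, 20 mm tall, 79 to 99 mm above the counter, turning about its middle. 0: along the caddy's y, clear of the lid. +1.57 or -1.57: along its x, straight across the lid's front edge, one end 10 mm over the lid. Starts at -0.35 to 0.35; turns either way to stops at 1.7; 0.04 N m; stays where left.
- white_caddy: Bystander, not to be touched: an identical fixed black caddy (same size, build and origin, own brass turnbutton) but with a white lid, also ajar (0.3 to 0.6 rad), its raised front edge up to about 155 mm above the counter.

How it is judged:
By the outcome, as a careful person would: the job done as asked, in the order asked, and still so for the second after the job is handed in, with the robot touching nothing.
It also fails if it takes over 45 s, if anything falls off the work surface, if the arm or the gripper's body presses on something with over 40 N, if the wrist force passes 120 N, or if a joint passes its speed limit or range.

## Working session

There is one attempt and no reset: what is moved stays moved. The work goes in short steps, Python scripts to look and compute and a tool call to move; the robot and the scene stay as the last step left them, time stands still between calls to the robot, and variables do not carry over. Pictures are saved under pics/ and viewed, at most 10 in all, crops included, and the job is handed in when it is done.

Besides the shell and the picture viewer there is one more tool, called after ">>>" in YAML: its name, and indented under it one key for each argument. apply_moves: Moves the arm, as the interface text tells. Its arguments: {"type":"object","properties":{"targets":{"type":"array","items":{"type":"number"}},"grip_force":{"type":"number"}},"required":["targets"]}

```bash
mkdir -p pics
cat > h.py <<'E'
from rig import *
import numpy as np, cv2
def shot(n,f):
    d=grab_frame(n); cv2.imwrite('pics/'+f+'.png',d['color']); np.savez('pics/'+f+'.npz',**d); return d
def world(f,u,v):
    d=np.load('pics/'+f+'.npz'); z=np.median([x for x in d['z_map'][v-1:v+2,u-1:u+2].ravel() if x>0])
    p=np.linalg.inv(d['intrinsics'])@[u,v,1]*z
    return (np.linalg.inv(d['camera_from_world'])@np.r_[p,1])[:3]
E
python3 - <<'E'
from h import *
shot('top','top1');shot('side','side1')
s=state();print(s['t'],s['ee_pos'],s['orientation'],s['gripper_width'])
E
```

```text
0.1 [ 0.27001632 -0.56344536  0.23114381] [[ 9.01844824e-01  4.32059978e-01 -2.98159706e-04]
 [ 4.32060063e-01 -9.01844378e-01  9.05352144e-04]
 [ 1.22272773e-04 -9.45310046e-04 -9.99999546e-01]] 0.09521775181701016
```

View pics/top1.png

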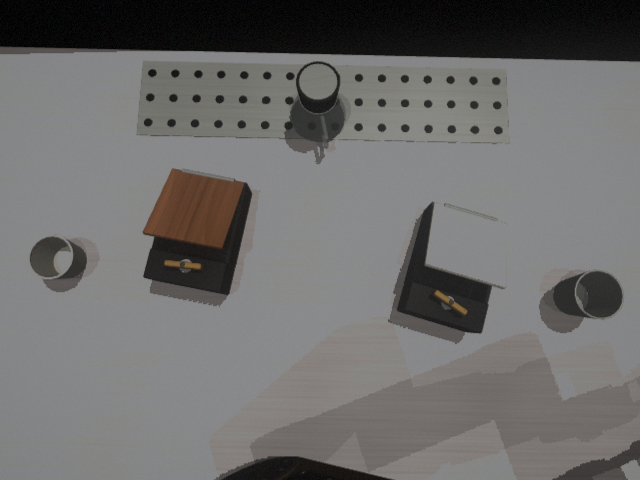

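View pics/side1.png

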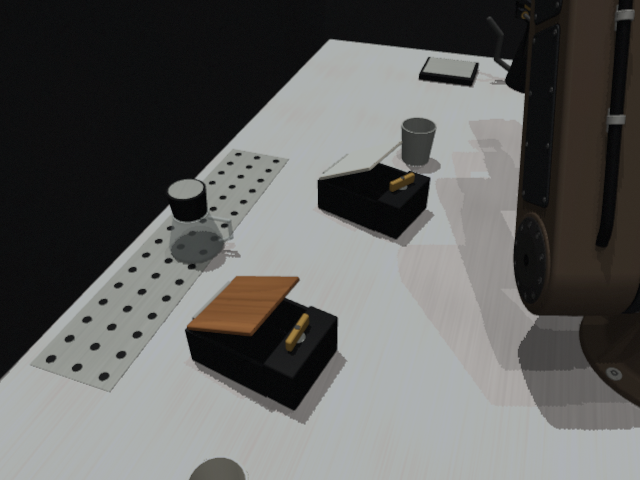

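The top view shows the wooden caddy on the left: button from (165,264) to (201,267), ledge front corners near (146,279) and (224,292), and lid front edge from (146,233) to (224,248). The white caddy is well to the right.

```bash
cat >> h.py <<'E'
def cloud(f,u0,u1,v0,v1):
    d=np.load('pics/'+f+'.npz'); v,u=np.mgrid[v0:v1,u0:u1]; z=d['z_map'][v0:v1,u0:u1]
    p=np.stack([u*z,v*z,z],-1)@np.linalg.inv(d['intrinsics']).T
    T=np.linalg.inv(d['camera_from_world']); return p@T[:3,:3].T+T[:3,3], d['color'][v0:v1,u0:u1]
E
python3 - <<'E'
from h import *
np.set_printoptions(precision=4,suppress=True)
for u,v in [(167,264),(199,267),(182,254),(150,277),(222,289),(149,232),(222,245),(174,174),(243,186)]: print(u,v,world('top1',u,v))
P,C=cloud('top1',130,260,160,300); hsv=cv2.cvtColor(C,cv2.COLOR_BGR2HSV)
z=P[...,2]; vv=np.arange(160,300)[:,None]+0*z
led=(z>.068)&(z<.106)&(vv>245)&~((hsv[...,1]>100)&(hsv[...,2]>60)&(vv<250)) 
br=(z>.085)&(z<.11)&(hsv[...,1]>120)&(hsv[...,2]>70)&(vv>255)
for n,m in(('ledge',led),('brass',br)):
    q=P[m]; r=cv2.minAreaRect((q[:,:2]*1000).astype(np.float32)); print(n,len(q),r,np.median(q[:,2])); print(cv2.boxPoints(r))
q=P[br];c=q.mean(0);w,V=np.linalg.eigh(np.cov((q-c)[:,:2].T));print(c,V[:,1],np.degrees(np.arctan2(V[1,1],V[0,1])))
E
```

```text
167 264 [0.5237 0.2432 0.0985]
199 267 [0.5201 0.1925 0.0974]
182 254 [0.5428 0.2264 0.078 ]
150 277 [0.5041 0.2754 0.0787]
222 289 [0.4876 0.1597 0.0693]
149 232 [0.5691 0.2643 0.1306]
222 245 [0.5515 0.1514 0.1293]
174 174 [0.6768 0.2477 0.0824]
243 186 [0.6594 0.1319 0.0798]
ledge 2529 ((530.92724609375, 217.66732788085938), (130.5288848876953, 77.67507934570312), 80.47518920898438) 0.07835254748734322
[[481.8255 159.7292]
 [558.4297 146.876 ]
 [580.029  275.6054]
 [503.4247 288.4587]]
brass 179 ((524.088134765625, 219.14898681640625), (57.23290252685547, 9.128602981567383), 84.60814666748047) 0.09872164015625284
[[516.855  191.088 ]
 [525.9433 190.2303]
 [531.3212 247.2099]
 [522.233  248.0677]]
[0.5239 0.2192 0.0988] [0.0901 0.9959] 84.83206228564339
```

```bash
cat >> h.py <<'E'
def go(x,y,z,toolx_deg):
    s=state(); R=np.array(s['orientation']); a=np.radians(toolx_deg); c,n=np.cos(a),np.sin(a)
    Rt=np.array([[c,n,0],[n,-c,0],[0,0,-1.]])
    print('shift cm',(100*R.T@(np.array([x,y,z])-s['ee_pos'])).round(2),'turn',cv2.Rodrigues(R.T@Rt)[0].ravel().round(4))
E
python3 -c "
from h import *
go(.576,.2106,.23,85)"
```

```text
shift cm [ 61.04 -56.59   0.18] turn [-8.0000e-04 -6.0000e-04 -1.0368e+00]
```

>>> apply_moves:
  targets: [61.04, -56.6, 0, 0, 0, -1.037, -1, 61.04, -56.6, 0, 0, 0, -1.037, -1, 61.04, -56.6, 0, 0, 0, -1.037, -1, 61.04, -56.6, 0, 0, 0, -1.037, -1, 61.04, -56.6, 0, 0, 0, -1.037, -1, 61.04, -56.6, 0, 0, 0, -1.037, -1, 61.04, -56.6, 0, 0, 0, -1.037, -1, 61.04, -56.6, 0, 0, 0, -1.037, -1, 61.04, -56.6, 0, 0, 0, -1.037, -1, 61.04, -56.6, 0, 0, 0, -1.037, -1, 61.04, -56.6, 0, 0, 0, -1.037, -1, 61.04, -56.6, 0, 0, 0, -1.037, -1, 61.04, -56.6, 0, 0, 0, -1.037, -1, 61.04, -56.6, 0, 0, 0, -1.037, -1, 61.04, -56.6, 0, 0, 0, -1.037, -1, 61.04, -56.6, 0, 0, 0, -1.037, -1, 61.04, -56.6, 0, 0, 0, -1.037, -1, 61.04, -56.6, 0, 0, 0, -1.037, -1]
  grip_force: 5

```text
t: 2.35
ee_pos: [0.576, 0.2096, 0.2319]
orientation: [[0.088, 0.996, 0.0], [0.996, -0.088, -0.0], [-0.0, 0.0, -1.0]]
contact_force: [-0.7, 0.7, 0.5]
gripper_width: 0.0005
grasp_force: 0.0
```

>>> apply_moves:
  targets: [0, 0, 4.5, 0, 0, 0, -1, 0, 0, 8.5, 0, 0, 0, -1, 0, 0, 9.5, 0, 0, 0, -1, 0, 0, 10.5, 0, 0, 0, -1, 0, 0, 11.3, 0, 0, 0, -1, 0, 0, 12.1, 0, 0, 0, -1, 0, 0, 12.8, 0, 0, 0, -1, 0, 0, 13.3, 0, 0, 0, -1, 0, 0, 13.6, 0, 0, 0, -1, 0, 0, 13.6, 0, 0, 0, -1]

```text
t: 3.6
ee_pos: [0.5761, 0.2105, 0.0955]
orientation: [[0.087, 0.996, 0.0], [0.996, -0.087, -0.0], [-0.0, 0.0, -1.0]]
contact_force: [-0.4, 0.4, 0.2]
gripper_width: 0.0004
grasp_force: 0.0
```

>>> apply_moves:
  targets: [0, 0, 0.1, 0, 0, 0, -1, 0, 0, 0.2, 0, 0, 0, -1, 0, 0, 0.2, 0, 0, 0, -1]

```text
t: 3.98
ee_pos: [0.5762, 0.2106, 0.0951]
orientation: [[0.087, 0.996, 0.001], [0.996, -0.087, 0.0], [0.0, 0.001, -1.0]]
contact_force: [-4.7, -0.3, 15.3]
gripper_width: 0.0004
grasp_force: 7.3
```

>>> apply_moves:
  targets: [0, 0, -5, 0, 0, 0, -1, 0, 0, -9, 0, 0, 0, -1, 0.4, -5.25, -9, 0, 0, 0, -0.1, 0.4, -5.25, -9, 0, 0, 0, -0.1, 0.4, -5.25, -9, 0, 0, 0, -0.1, 0.4, -5.25, -9, 0, 0, 0, -0.1]

```text
t: 4.72
ee_pos: [0.5249, 0.2189, 0.1833]
orientation: [[0.087, 0.996, 0.0], [0.996, -0.087, -0.0], [-0.0, 0.0, -1.0]]
contact_force: [0.2, 0.8, 0.5]
gripper_width: 0.0351
grasp_force: 0.0
```

Run:
```python
from h import *
a=shot('wrist','w1');b=shot('side','s2')
cv2.imwrite('pics/c2.png',np.hstack([cv2.resize(a['color'],(400,300)),cv2.resize(b['color'][230:430,150:390],(400,300))]))
P,C=cloud('w1',0,640,0,480); hsv=cv2.cvtColor(C,cv2.COLOR_BGR2HSV); z=P[...,2]
br=(z>.088)&(z<.106)&(hsv[...,1]>100)&(hsv[...,2]>60)&(abs(P[...,0]-.524)<.045)&(abs(P[...,1]-.219)<.045)
q=P[br]; print(len(q))
if len(q)>30: print(cv2.minAreaRect((q[:,:2]*1000).astype(np.float32)),np.median(q[:,2]))
s=state();print(s['ee_pos'],s['gripper_width'])
```

```text
1264
((522.5383911132812, 219.9983673095703), (59.68855667114258, 9.408317565917969), 84.7113265991211) 0.09780800550568307
[0.52462834 0.21888961 0.18320912] 0.04111705685937885
```

View pics/c2.png

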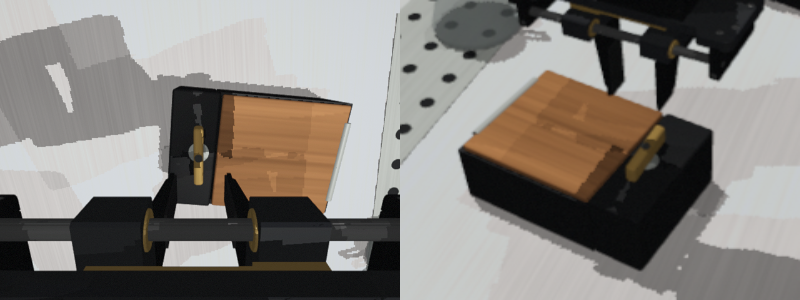

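The lid is shut in both views: flush in the right half, and behind the button at (198,155) in the left half. Next I lower the fingers astride the bar and refine the caddy's yaw from the shut lid.

>>> apply_moves:
  targets: [0.06, -0.15, 4, 0, 0, 0, -0.1, 0.06, -0.15, 7, 0, 0, 0, -0.1, 0.06, -0.15, 8.1, 0, 0, 0, -0.1, 0.06, -0.15, 8.1, 0, 0, 0, -0.1, 0.06, -0.15, 8.1, 0, 0, 0, -1, 0.06, -0.15, 8.1, 0, 0, 0, -1, 0.06, -0.15, 8.1, 0, 0, 0, -1, 0.06, -0.15, 8.1, 0, 0, 0, -1, 0.06, -0.15, 8.1, 0, 0, 0, -1]
  grip_force: 5

```text
t: 5.95
ee_pos: [0.5228, 0.2198, 0.1029]
orientation: [[0.087, 0.996, 0.001], [0.996, -0.087, 0.0], [0.0, 0.001, -1.0]]
contact_force: [-0.0, 0.2, 3.9]
gripper_width: 0.0102
grasp_force: 5.0
```

Run:
```python
from h import *
P,C=cloud('w1',0,640,0,480); z=P[...,2]
m=(z>.070)&(z<.086)&(abs(P[...,0]-.57)<.13)&(abs(P[...,1]-.21)<.1)
print(cv2.minAreaRect((P[m][:,:2]*1000).astype(np.float32)))
# far lid/ledge side edge: left boundary (max or min caddy y) line fit per-x bin
q=P[m]; 
for f in (np.max,np.min):
    xs=np.arange(.50,.66,.01); ys=[f(q[abs(q[:,0]-x)<.004][:,1]) for x in xs]; k=np.polyfit(xs,ys,1); print(np.degrees(np.arctan(k[0])),np.round(ys,3))
```

```text
((584.0096435546875, 209.30999755859375), (129.3003387451172, 189.33970642089844), 80.16959381103516)
-10.005944502228582 [0.288 0.288 0.287 0.285 0.283 0.281 0.279 0.278 0.275 0.272 0.271 0.27
 0.269 0.266 0.265 0.264 0.261]
-4.1194217997690785 [0.158 0.156 0.155 0.154 0.153 0.152 0.179 0.159 0.162 0.161 0.16  0.159
 0.158 0.157 0.154 0.141 0.133]
```

>>> apply_moves:
  targets: [0, 0, -0.1, 0, 0, -0.15, -1, 0, 0, -0.1, 0, 0, -0.3, -1, 0, 0, -0.1, 0, 0, -0.45, -1, 0, 0, -0.1, 0, 0, -0.6, -1, 0, 0, -0.1, 0, 0, -0.75, -1, 0, 0, -0.1, 0, 0, -0.9, -1, 0, 0, -0.1, 0, 0, -1.05, -1, 0, 0, -0.1, 0, 0, -1.2, -1, 0, 0, -0.1, 0, 0, -1.35, -1, 0, 0, -0.1, 0, 0, -1.487, -1, 0, 0, -0.1, 0, 0, -1.487, -1, 0, 0, -0.1, 0, 0, -1.487, -1]

```text
t: 7.45
ee_pos: [0.5226, 0.2197, 0.1034]
orientation: [[-0.985, 0.173, -0.0], [0.173, 0.985, -0.0], [0.0, -0.0, -1.0]]
contact_force: [2.0, -1.3, -4.9]
gripper_width: 0.0102
grasp_force: 5.0
```

Next: open, lift and move clear, then check.

>>> apply_moves:
  targets: [0, 0, 0, 0, 0, 0, -0.1, 0, 0, 0, 0, 0, 0, -0.1, 0, 0, 0, 0, 0, 0, -0.1, 0, 0, 0, 0, 0, 0, -0.1, 0, 0, -4, 0, 0, 0, -0.1, 0, 0, -9, 0, 0, 0, -0.1, 0, 0, -13, 0, 0, 0, -0.1, 4, 0, -15, 0, 0, 0, -0.1, 8, 0, -15, 0, 0, 0, -0.1, 8, 0, -15, 0, 0, 0, -0.1, 8, 0, -15, 0, 0, 0, -0.1]

```text
t: 8.82
ee_pos: [0.4444, 0.2335, 0.2538]
orientation: [[-0.985, 0.17, 0.001], [0.17, 0.985, 0.0], [-0.001, 0.0, -1.0]]
contact_force: [0.3, -0.5, -0.2]
gripper_width: 0.0429
grasp_force: 0.0
```

Run:
```python
from h import *
a=shot('wrist','w2');b=shot('side','s3');t=shot('top','t3')
cv2.imwrite('pics/c3.png',np.hstack([cv2.resize(a['color'],(400,300)),cv2.resize(b['color'][230:430,150:390],(400,300))]))
for n in('w2','t3'):
    P,C=cloud(n,0,640,0,480); hsv=cv2.cvtColor(C,cv2.COLOR_BGR2HSV); z=P[...,2]
    br=(z>.090)&(z<.106)&(hsv[...,1]>100)&(hsv[...,2]>60)&(abs(P[...,0]-.524)<.045)&(abs(P[...,1]-.219)<.045)
    q=P[br]; print(n,len(q))
    if len(q)>30: print(cv2.minAreaRect((q[:,:2]*1000).astype(np.float32)),np.median(q[:,2]))
    m=(z>.06)&(z<.086)&(abs(P[...,0]-.59)<.1)&(abs(P[...,1]-.21)<.1)&(hsv[...,1]>100)&(hsv[...,2]>50);q=P[m]
    if len(q)>30: print('lid z',np.percentile(q[:,2],[5,50,95]))
print(state()['contact_force'],state()['ee_pos'])
```

```text
w2 651
((521.1465454101562, 219.80213928222656), (8.736055374145508, 59.456573486328125), 80.08492279052734) 0.09762099059161417
lid z [0.07571834 0.07699108 0.07811704]
t3 201
((524.5346069335938, 218.6896514892578), (10.335599899291992, 59.31314468383789), 80.573486328125) 0.09901455373640544
lid z [0.07606609 0.07826494 0.08050141]
[-0.18526135 -0.60361276 -0.64331969] [0.44456111 0.23324184 0.25326728]
```

View pics/c3.png

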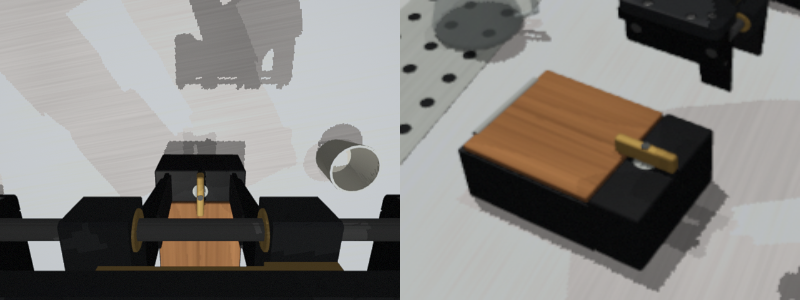

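The lid lies flat. The bar, at (200,193) on the left and (645,155) on the right, runs along the caddy's x with one end over the lid, within about 1° of the caddy's axis. The arm is clear.

```bash
python3 -c "
from rig import *
print(hand_in())"
```

```text
the job is handed in; nothing more can be done
None
```

The wooden lid is shut and its brass turnbutton is turned straight across the lid's front edge, within about 1° by the camera; the arm kept clear of the white-lidded caddy, and the job is handed in at about 9 s.

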